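# Unlock the shaker's hold-down arm, take out the tube rack and lock the arm again

## Task

The shaking is finished: pull out the spring plunger beside the shaker's column and twist its wing grip so that it stays out by itself, swing the hold-down arm well clear, lift the rack of tubes out of the shaker and set it down gently, upright and flat in the shallow steel tray. Then swing the arm back to its stop and twist the plunger back so that it drops fully home and locks the arm. Leave the other things on the bench as they are.

Things in the scene. Friction and masses are not known exactly. Their poses are not given: they have to be found in the camera images.
- shaker: Multi-tube shaker, fixed to the bench: white housing 275 (x) x 190 (y) mm, top 62 mm high. Origin: centre of its underside, on the bench; x runs from its front panel to its rear, y to its left, z up. The upright column of its hold-down arm stands on the rear part. To the column's right a grey bracket, top 145 mm high, carries the plunger in a steel sleeve.
- nest (a point): Centre of the floor of the aluminium nest in which the rack stands: at (-40, 0, 78) mm in the shaker's frame, axes as the shaker's. A 10 mm high lip runs round it, with 2 mm of play to the rack.
- pivot (a point): On the column's axis, about which the hold-down arm swings: at (75, 0, 183) mm in the shaker's frame, axes as the shaker's. The arm's hub there is 48 mm in diameter and ends 196 mm above the bench.
- holdarm (a joint): Swing of the hold-down arm, rad: 0 = closed over the rack, at its stop, pointing to the shaker's front; grows clockwise seen from above, to the shaker's left (+y), up to 1.75. It stays where left (2 to 3 N at the handle moves it). Locked, it has 0.04 of play. From 1.4 up there is clear room to lift the rack with a gripper over it; below that the arm covers it.
- handle (a point): Top centre of the arm's upright black handle, a round post 22 mm in diameter, 183 to 241 mm above the bench, 165 mm from the column's axis; it turns with the arm. Below it the arm: a bar 30 mm wide, 169 to 183 mm high, ending 11 mm past the handle's centre, with a hold-down plate 104 x 60 mm under it, centred 115 mm from the column, underside 158 mm high, 5 mm above the tube caps.
- plunger (a joint): How far the plunger is pulled out along its axis, m: 0 = home, its nose in the arm's index flange (arm locked); 0.020 = end of travel. A spring pulls it back with 7 N at 0, 13 N at the end. Pulled past 0.0145 it can be twisted, and then rests at 0.014 by itself. Twisted back while the arm is not closed, it rests on the flange at about 0.011 and snaps in when the arm comes to 0.
- twist (a joint): Twist of the plunger's wing grip about the plunger's axis, rad: 0 = as locked (stop); grows clockwise as one looks down on the grip along the axis, to a stop at 1.35. It turns only while pulled out, with little friction; beyond 0.4 its cross pin rests on the sleeve and holds it out; turned back below about 0.2 it drops in by its spring.
- knob (a point): Centre of the plunger's black wing grip, a bar 64 mm long (y), 14 thick (x), 26 high (z); moves with it. z is the plunger's axis, outward, the way to pull: it leans 35 degrees from vertical to the shaker's right (-y), so tilt the tool to match. Locked: x is the shaker's x, y leans up to the column, centre at (75, -84, 157) mm in the shaker's frame; the 26 mm wide sleeve ends 25 mm below it.
- rack: White rack with eight grey-capped tubes in two rows of four, all in one piece, 0.2 to 0.4 kg: 96 (x) x 54 (y) mm, 55 mm high, cap tops 75 mm high. Origin: centre of its underside. At the start it stands in the shaker's nest under the hold-down plate. Grip it across its 54 mm width, some 35 mm above its underside.
- tray: Shallow steel tray, fixed: 180 (x) x 130 (y) mm outside, floor 4 mm and rim 11 mm above the bench, walls 4 mm. Origin: centre of its underside. It lies empty to the left or to the right of the shaker.
- tipbox: Bystander: grey pipette-tip box with a clear lid, 122 x 82 x 78 mm, on the side of the shaker where the tray is not. Origin: centre of its underside.
- reagent: Bystander: brown bottle, 68 mm in diameter, 150 mm tall. Origin: centre of its underside.
- jar: Bystander: small white jar, 52 mm in diameter, 65 mm tall, to the right of the shaker. Origin: centre of its underside.
- beaker: Bystander: glass beaker, 72 mm in diameter, 85 mm tall. Origin: centre of its underside.
- microrack: Bystander: low blue microtube rack, 110 x 56 x 40 mm. Origin: centre of its underside.
- pipette: Bystander: pipette lying on the bench, 245 mm long (x), 25 mm high. Origin: on the bench under the middle of it.
There are look-alikes about, which are no part of the job. What is meant by the tray is not purple, and is the larger of those in its own colour.

How it is judged:
On the way, in this order (a step that is already met when the one before it is completed fails the run):
1. The plunger is pulled out and twisted, and stays out by itself with the fingers off it (value of joint plunger above 0.012 m and value of joint twist above 0.45 rad and contact force between the fingers and twist below 0.2 N), for 0.2 s.
2. The hold-down arm is swung well clear (more than 1.2 rad) (value of joint holdarm above 1.2 rad), for 0.2 s.
3. The rack stands upright and flat in the tray, let go (x of rack in the frame of tray between -0.05 and 0.05 m and y of rack in the frame of tray between -0.04 and 0.04 m and z of rack in the frame of tray between 0.001 and 0.007 m and angle between rack's own z axis and vertical below 0.08 rad and contact force between the fingers and rack below 0.2 N), for 0.2 s.
4. The arm is swung back over the nest, within 0.06 rad of its stop (value of joint holdarm below 0.06 rad), for 0.2 s.
At the end, for the whole second after the job is handed in: The plunger is home (within 3 mm, twisted back to within 0.35 rad) in the closed hold-down arm (within 0.06 rad of its stop), the arm still, and the rack stands at rest flat on the tray's floor, upright within about 5 degrees, its centre within 50 mm (tray x) and 40 mm (tray y) of the tray's (x of rack in the frame of tray between -0.05 and 0.05 m and y of rack in the frame of tray between -0.04 and 0.04 m and z of rack in the frame of tray between 0.001 and 0.007 m and angle between rack's own z axis and vertical below 0.08 rad and value of joint plunger below 0.003 m and value of joint twist below 0.35 rad and value of joint holdarm below 0.06 rad and linear speed of rack below 0.02 m/s and velocity of joint holdarm between -0.05 and 0.05 rad/s); the robot touches nothing.
It fails at once if A bystander is moved by more than 30 mm or tipped (distance of any of tipbox, reagent, jar, beaker, microrack, pipette from where it was at the start of the episode above 0.03 m or angle between any of tipbox, reagent, jar, beaker, microrack, pipette's own z axis and vertical above 0.5 rad).
It fails at once if The rack is tipped by more than 30 degrees (angle between rack's own z axis and vertical above 0.52 rad).
It fails at once if The rack is dropped: it falls at over 0.5 m/s (about 13 mm) with no finger on it (linear speed of rack above 0.5 m/s and contact force between the fingers and rack below 0.05 N).
It also fails if it takes over 72 s, if anything falls off the work surface, if the arm or the gripper's body presses on something with over 40 N, if the wrist force passes 120 N, or if a joint passes its speed limit or range.

## Robot

A 6-joint arm with a two-finger parallel gripper is mounted at the origin on the work surface. World frame = base frame: x ahead of the robot, y to its left, z up, the work surface at z = 0. Lengths are in m, angles in rad, forces in N, time in s.
With the tool pointing down it reaches from about 0.35 to 0.975 m from the base axis. Payload 4.9 kg.
Tool frame: the origin (TCP) lies midway between the tips of the shut fingers; the grasp point (between the pads) lies ctrl.tcp_to_grasp behind it (ctrl.tcp_to_grasp is the distance from the TCP to the grasp point, in m); z points along the fingers, y is the direction in which the jaws open and shut (so a half turn about z gives the same grasp; the last joint's range is limited). The gripper opens to 85 mm and grips with 20 to 120 N. Pads are 22 mm wide; open, the fingers measure 114 mm over their backs; the gripper's body (76 mm by 85 mm) begins 54 mm behind the grasp point. The pads swing forward as they close: fully open they stand 13 mm farther back than shut.
Start: joints at [1.217, 0.053, 1.613, -0, 1.476, -0.119], TCP at [0.145, 0.608, 0.231] pointing down, gripper open.
Joint ranges: [-3.01, 3.01], [-1.01, 2.22], [0.06, 2.58], [-1.02, 4.17], [0.09, 2.62], [-3.14, 3.14]. Speed limits (rad/s): [2.57, 2.57, 3.14, 3.14, 3.14, 3.14].

## Interface

Orientations are given as a rotation vector (axis times angle).
In Python, from station import ctrl, get_image, calibration, finish_job, models gives the robot as it stands.
- The arm moves only by the shell command python3 -m creep 'ROWS' [FORCE]. ROWS is JSON, a list of rows, each a list of 7 numbers: the opening, from 0 (shut) to 1 (fully open), then the shift along the tool's x, y, z in m, then the turn, a rotation vector about the tool's x, y, z in degrees. A call has 1 to 20 rows; each row shifts and turns the commanded pose from where the row before left it, along the tool's axes as they then stand; what a row does not reach is not made up. A row lasts 1/10 s, in which the tool goes at most 50 mm and 8.59 degrees, less where a joint would pass 70% of its speed; a pose out of reach is approached as far as the arm can. A call with a gripper value outside its range is refused whole. The fingers move at their own pace and stop on an object; FORCE is the grip in N (left out, the last holds). Time passes only in rows, so rows that do not move let the fingers close. It gives the time, the measured TCP pose, the force and the opening at its end, in the units of the state.
- ctrl.get_obs(): the state, without advancing time (a new reading comes with each control period).
- get_image(name): name is "scene" or "top" or "wrist"; returns the picture (400x640x3 uint8, red, green, blue); there is no depth.
- calibration(name): a dict with "mtx" (3x3 intrinsics, pixels), "k1" (the pictures are not rectified: a ray, as slopes to the right and down, at radius r is drawn at 1 + k1 r^2 times it, then the intrinsics apply), "R" (3x3) and "t" (3): a world point X has camera coordinates R X + t. Camera axes: x right, y down, z forward; pixel columns grow to the right and rows downward; lengths in m; the calibration is good to about 2 mm. A picture is of the moment at which its call begins: read the wrist's pose just before it. calibration takes no time and is no camera call; for the wrist camera it gives the pose at the moment of the call.
- finish_job(): hands the job in, once; it reports no verdict.
Trained networks look in the newest picture that a camera, given by its name, has taken for a name from the list of things; names that differ only in an ending like _2 or _b are one class to them, and where a whole thing is asked for, a point or a joint stands for the part that bears it (a point fixed in the world has none). Each returns a list of dicts, best first, with "conf" (0 to 1); they miss things now and then, are a little off and sometimes report something else, mostly with a low value. They report only what shows in the picture. A call takes as long as a camera call. They do not tell look-alikes from the thing itself.
- models.search_frame(camera, name): "extent" ([left, top, right, bottom] in pixels, round what is visible of it).
The state is a dict: "t": time; "q": joint angles; "dq": joint speeds; "effort": joint torques, N m; "tool_pos": TCP position; "tool_rot": TCP orientation; "contact_force": force on the tool from outside, world axes, zero at the start; "wrist_torque": the same for the moment, N m; "opening": finger opening in m.
Only numpy, scipy, OpenCV 4.12 (cv2) and the standard library are available. Lean on these libraries where they do the work, as an engineer would, in place of code of your own. Each camera call takes 0.05 s, during which the arm holds its last target. There are 200 camera calls.

## Working session

There is one attempt and no reset: what is moved stays moved. The work goes in short steps, Python scripts to look and compute and a shell command to move; the robot and the scene stay as the last step left them, time stands still between calls to the robot, and variables do not carry over. Pictures are saved under pics/ and viewed, about 8 in all and at most 12, crops included, and the job is handed in when it is done.

```bash
mkdir -p pics; ls
python3 - <<'E'
from station import ctrl,get_image,calibration,models
import cv2,numpy as np
o=ctrl.get_obs();print({k:np.round(v,3).tolist() for k,v in o.items()},ctrl.tcp_to_grasp)
a=get_image("scene");b=get_image("top")
cv2.imwrite("pics/s.png",a[:,:,::-1]);cv2.imwrite("pics/t.png",b[:,:,::-1])
for c in("scene","top"):
  k=calibration(c);print(c,np.round(k["mtx"],1).tolist(),k["k1"],np.round(k["R"],3).tolist(),np.round(k["t"],3).tolist())
  for n in("shaker","handle","knob","rack","tray","tipbox","reagent","jar"):
    print(n,[(np.round(d["extent"]).tolist(),round(d["conf"],2)) for d in models.search_frame(c,n)][:4])
E
```

```text
pics
{'t': 0.0, 'q': [1.217, 0.053, 1.614, 0.0, 1.476, -0.119], 'dq': [-0.002, -0.001, -0.0, 0.001, -0.001, -0.001], 'effort': [0.0, -39.368, -37.018, -0.0, 0.007, -0.0], 'tool_pos': [0.145, 0.607, 0.23], 'tool_rot': [-0.368, -3.119, 0.003], 'contact_force': [-0.248, -0.589, -0.514], 'wrist_torque': [0.034, 0.049, 0.019], 'opening': 0.086} 0.0187
scene [[380.6, 0.0, 316.1], [0.0, 380.6, 198.5], [0.0, 0.0, 1.0]] -0.08386754819178745 [[0.616, 0.788, -0.009], [0.637, -0.505, -0.583], [-0.463, 0.353, -0.813]] [-0.227, -0.188, 1.469]
shaker [([303.0, 181.0, 403.0, 298.0], 0.9)]
handle [([329.0, 179.0, 387.0, 269.0], 0.79)]
knob [([340.0, 248.0, 359.0, 265.0], 0.45)]
rack [([372.0, 158.0, 414.0, 204.0], 0.71), ([327.0, 212.0, 359.0, 241.0], 0.66)]
tray [([242.0, 203.0, 287.0, 244.0], 0.93), ([180.0, 211.0, 218.0, 255.0], 0.92), ([203.0, 251.0, 270.0, 326.0], 0.72)]
tipbox [([372.0, 156.0, 417.0, 203.0], 0.72)]
reagent [([455.0, 182.0, 482.0, 220.0], 0.58)]
jar [([281.0, 297.0, 299.0, 319.0], 0.64)]
top [[384.9, 0.0, 309.2], [0.0, 384.9, 201.8], [0.0, 0.0, 1.0]] -0.015500479491957977 [[0.026, -0.999, 0.024], [-0.993, -0.029, -0.117], [0.118, -0.021, -0.993]] [-0.081, 0.464, 1.297]
shaker [([261.0, 137.0, 329.0, 222.0], 0.83), ([200.0, 124.0, 220.0, 160.0], 0.23)]
handle [([276.0, 139.0, 304.0, 203.0], 0.71)]
knob [([306.0, 143.0, 325.0, 154.0], 0.41)]
rack [([423.0, 156.0, 436.0, 225.0], 0.74)]
tray [([372.0, 183.0, 414.0, 248.0], 0.79), ([322.0, 232.0, 353.0, 273.0], 0.69), ([372.0, 264.0, 412.0, 310.0], 0.68), ([258.0, 138.0, 324.0, 222.0], 0.31)]
tipbox [([193.0, 184.0, 225.0, 222.0], 0.56)]
reagent [([161.0, 124.0, 188.0, 150.0], 0.94)]
jar [([358.0, 156.0, 377.0, 176.0], 0.45)]
```

Run:
```python
import cv2,numpy as np
a=cv2.imread("pics/s.png")[140:350,150:500];b=cv2.imread("pics/t.png")[100:330,130:470]
b=cv2.resize(b,None,fx=2.3,fy=2.3,interpolation=3);a=cv2.resize(a,None,fx=2.2,fy=2.2,interpolation=3)
cv2.imwrite("pics/t2.png",b);cv2.imwrite("pics/s2.png",a)
```

```text
(no output)
```

View pics/t2.png

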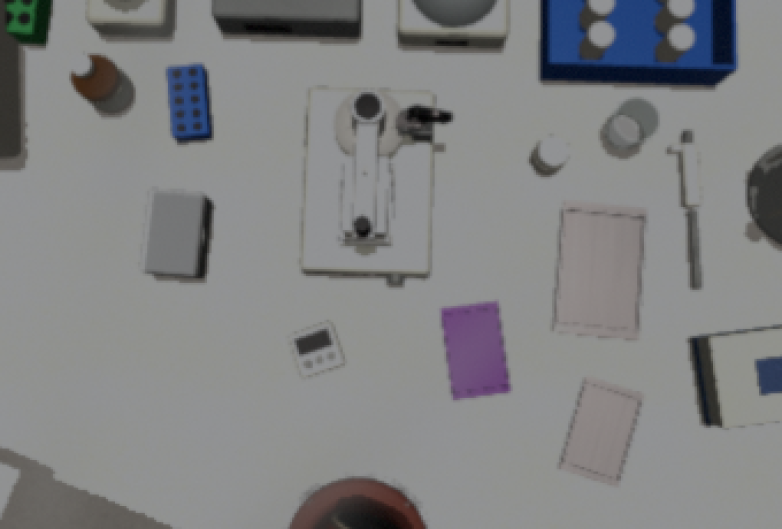

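View pics/s2.png

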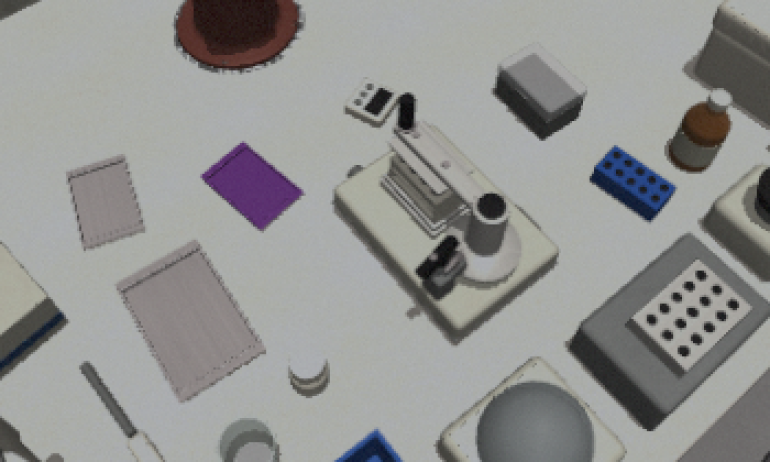

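Tray candidates in the top picture: the large steel one at pixel (391,217), the small steel one at (391,288), and the purple one at (337,252). The large steel one fits the description, and it lies right of the shaker. The rack is in the shaker under the arm. The white holed block on the grey device (scene, far right) is a look-alike. The knob is at top (316,150).

```bash
cat > h.py <<'E'
from station import ctrl,get_image,calibration,models
import cv2,numpy as np
from scipy.spatial.transform import Rotation as Ro
from scipy.optimize import least_squares
def proj(k,X):
    c=np.atleast_2d(X)@np.array(k["R"]).T+np.array(k["t"]);s=c[:,:2]/c[:,2:];s=s*(1+k["k1"]*(s**2).sum(1,keepdims=True))
    m=np.array(k["mtx"]);return s*[m[0,0],m[1,1]]+m[:2,2]
def back(k,uv,z):
    m=np.array(k["mtx"]);d=(np.atleast_2d(uv)-m[:2,2])/[m[0,0],m[1,1]];s=d.copy()
    for _ in range(20): s=d/(1+k["k1"]*(s**2).sum(1,keepdims=True))
    R=np.array(k["R"]);r=np.c_[s,np.ones(len(s))]@R;o=-R.T@np.array(k["t"])
    return o+r*((z-o[2])/r[:,2:])
E
python3 - <<'E'
from h import *
k=calibration("top")
T=lambda p:np.array(p)/2.3+[130,100]
sh=back(k,T([(310,87),(436,92),(430,275),(302,271)]),.062)
tr=back(k,T([(560,205),(647,210),(638,338),(553,330)]),.011)
for n,c in(("sh",sh),("tr",tr)):
  # order: rear-left, rear-right, front-right, front-left
  ce=c.mean(0);x=(c[0]+c[1]-c[2]-c[3]);print(n,np.round(c[:,:2],3).tolist(),ce.round(4),np.degrees(np.arctan2(x[1],x[0])),np.linalg.norm(x)/2,np.linalg.norm(c[0]+c[3]-c[1]-c[2])/2)
# joint fit of shaker
ks=calibration("scene");S=lambda p:np.array(p)/2.2+[150,140]
Lt=[((137.5,95,62),(310,87)),((137.5,-95,62),(436,92)),((-137.5,-95,62),(430,275)),((-137.5,95,62),(302,271)),((-90,0,241),(362,225)),((75,-84,157+10),(430,115))]
Ls=[((-90,0,241),(407,98)),((137.5,-95,62),(457,328)),((137.5,95,62),(556,252)),((-137.5,-95,62),(337,195)),((75,-84,165),(438,255))]
def pose(p,L):
  c,s=np.cos(p[2]),np.sin(p[2]);X=np.array([l[0] for l in L])/1e3
  return np.c_[c*X[:,0]-s*X[:,1]+p[0],s*X[:,0]+c*X[:,1]+p[1],X[:,2]]
f=lambda p:np.r_[(proj(k,pose(p,Lt))-T([l[1] for l in Lt])).ravel(),(proj(ks,pose(p,Ls))-S([l[1] for l in Ls])).ravel()]
r=least_squares(f,[sh.mean(0)[0],sh.mean(0)[1],0],loss="soft_l1");print(r.x,np.degrees(r.x[2]));print(f(r.x).reshape(-1,2).round(1).tolist())
E
```

```text
sh [[0.678, 0.09], [0.676, -0.097], [0.403, -0.095], [0.404, 0.09]] [ 0.5401 -0.0031  0.062 ] -0.30487595566961345 0.27346423030285105 0.18645136348081215
tr [[0.52, -0.294], [0.516, -0.428], [0.32, -0.413], [0.329, -0.284]] [ 0.4213 -0.3548  0.011 ] -3.5311770446616983 0.1933149849782869 0.13163569983040369
[ 0.54246963 -0.00141335 -0.00320263] -0.1834973115639555
[[-0.9, -0.8], [-0.2, -1.0], [0.3, -0.5], [-1.1, -0.5], [0.2, -0.7], [0.1, -1.1], [-1.5, -0.3], [-1.0, 0.5], [1.5, -2.1], [-4.3, -4.1], [-1.6, -0.7]]
```

```bash
cat >> h.py <<'E'
def RR(y,z):
    y=np.array(y,float);z=np.array(z,float);z/=np.linalg.norm(z);y-=z*(y@z);y/=np.linalg.norm(y);return np.c_[np.cross(y,z),y,z]
a35=np.radians(35);A=np.array([0,-np.sin(a35),np.cos(a35)])
def go(p,R=None,p0=None,R0=None):
    "shift in present tool axes, then turn in deg"
    o=ctrl.get_obs();p0=o["tool_pos"] if p0 is None else p0
    R0=Ro.from_rotvec(o["tool_rot"]).as_matrix() if R0 is None else R0
    print("shift",(R0.T@(np.array(p)-p0)).round(4),"turn",None if R is None else np.degrees(Ro.from_matrix(R0.T@R).as_rotvec()).round(2))
def st():
    o=ctrl.get_obs();print({k:np.round(o[k],3).tolist() for k in("t","q","tool_pos","tool_rot","contact_force","opening")});return o
E
python3 - <<'E'
from h import *
print([d for d in dir(ctrl) if d[0]!="_"])
o=ctrl.get_obs()
go([.60,-.21,.40],RR([1,0,0],[0,0,-1]),p0=o["tool_pos"]+[0,0,.17])
E
python3 -m creep '[[0.5,0,0,-0.04,0,0,0],[0.5,0,0,-0.045,0,0,0],[0.5,0,0,-0.045,0,0,0],[0.5,0,0,-0.04,0,0,0]]'
```

```text
['MotionError', 'get_obs', 'tcp_to_grasp']
shift [-0.6324 -0.6896  0.0013] turn [ 0.    0.   76.55]
t: 1.3
tool_pos: [0.1454, 0.6078, 0.404]
tool_rot: [0.368, 3.12, 0.003]
contact_force: [0.4, -0.0, 0.7]
opening: 0.0427
```

```bash
python3 -m creep '[[0.5,-0.0316,-0.0345,0,0,0,0],[0.5,-0.0316,-0.0345,0,0,0,0],[0.5,-0.0316,-0.0345,0,0,0,0],[0.5,-0.0316,-0.0345,0,0,0,0],[0.5,-0.0316,-0.0345,0,0,0,0],[0.5,-0.0316,-0.0345,0,0,0,0],[0.5,-0.0316,-0.0345,0,0,0,0],[0.5,-0.0316,-0.0345,0,0,0,0],[0.5,-0.0316,-0.0345,0,0,0,0],[0.5,-0.0316,-0.0345,0,0,0,0],[0.5,-0.0316,-0.0345,0,0,0,0],[0.5,-0.0316,-0.0345,0,0,0,0],[0.5,-0.0316,-0.0345,0,0,0,0],[0.5,-0.0316,-0.0345,0,0,0,0],[0.5,-0.0316,-0.0345,0,0,0,0],[0.5,-0.0316,-0.0345,0,0,0,0],[0.5,-0.0316,-0.0345,0,0,0,0],[0.5,-0.0316,-0.0345,0,0,0,0],[0.5,-0.0316,-0.0345,0,0,0,0],[0.5,-0.0316,-0.0345,0,0,0,0]]' && python3 -m creep '[[0.5,0,0,0,0,0,8.5],[0.5,0,0,0,0,0,8.5],[0.5,0,0,0,0,0,8.5],[0.5,0,0,0,0,0,8.5],[0.5,0,0,0,0,0,8.5],[0.5,0,0,0,0,0,8.5],[0.5,0,0,0,0,0,8.5],[0.5,0,0,0,0,0,8.5],[0.5,0,0,0,0,0,8.5],[0.5,0,0,0,8.5,0,0],[0.5,0,0,0,0,8.5,0],[0.5,0,0,0,0,8.5,0],[0.5,0,0,0,0,8.5,0],[0.5,0,0,0,0,0,0],[0.5,0,0,0,0,0,0]]'; python3 -c "
from h import *
st();go([.616,-.086-.13*.574,.157+.13*.819],RR([1,0,0],-A))"
```

```text
t: 3.3
tool_pos: [0.6002, -0.2121, 0.4013]
tool_rot: [0.368, 3.12, 0.0]
contact_force: [-0.1, -0.0, 0.6]
opening: 0.0429
t: 4.8
tool_pos: [0.5994, -0.2109, 0.4005]
tool_rot: [-1.948, -1.884, -0.289]
contact_force: [0.1, 0.4, 0.5]
opening: 0.0428
{'t': 4.8, 'q': [-0.583, 0.229, 1.192, 0.33, 2.07, -0.441], 'tool_pos': [0.599, -0.211, 0.4], 'tool_rot': [-1.948, -1.884, -0.289], 'contact_force': [0.147, 0.365, 0.481], 'opening': 0.043}
shift [-0.0117  0.0368  0.1417] turn [-7.41  9.57 -4.31]
```

One row of that call had its turn in the wrong column (about x instead of y). I'm correcting it now.

```bash
python3 -m creep '[[0.5,0,0,0,-3.7,4.8,-2.15],[0.5,0,0,0,-3.7,4.8,-2.15],[0.5,0,0,0,0,0,0]]'
python3 - <<'E'
from h import *
o=st();go([.616,-.086-.13*.574,.157+.13*.819],RR([1,0,0],-A))
k=calibration("wrist");im=get_image("wrist");cv2.imwrite("pics/w1.png",im[:,:,::-1])
print(np.round(k["mtx"],1).tolist(),k["k1"])
for n in("knob","handle","shaker"):print(n,[(np.round(d["extent"]).tolist(),round(d["conf"],2)) for d in models.search_frame("wrist",n)][:3])
K=np.array([.616,-.086,.157]);e=np.array([0,np.cos(a35),np.sin(a35)])
print(proj(k,[K,K+.013*A,K+.032*e+.013*A,K-.032*e+.013*A]).round(0).tolist())
E
```

```text
t: 5.1
tool_pos: [0.5986, -0.2103, 0.4011]
tool_rot: [-1.873, -1.872, -0.591]
contact_force: [0.2, 0.4, -0.3]
opening: 0.0427
{'t': 5.1, 'q': [-0.66, 0.197, 1.261, 0.53, 2.029, -0.505], 'tool_pos': [0.599, -0.21, 0.401], 'tool_rot': [-1.873, -1.872, -0.591], 'contact_force': [0.246, 0.355, -0.339], 'opening': 0.043}
shift [-0.0383  0.0173  0.1412] turn [ 0.02 -0.02 -0.02]
[[327.2, 0.0, 322.8], [0.0, 327.2, 199.9], [0.0, 0.0, 1.0]] -0.04955380870604114
knob [([331.0, 160.0, 345.0, 209.0], 0.79)]
handle [([191.0, 87.0, 363.0, 178.0], 0.98)]
shaker [([190.0, 86.0, 375.0, 218.0], 0.68)]
[[336.0, 186.0], [337.0, 188.0], [337.0, 164.0], [337.0, 212.0]]
```

View pics/w1.png

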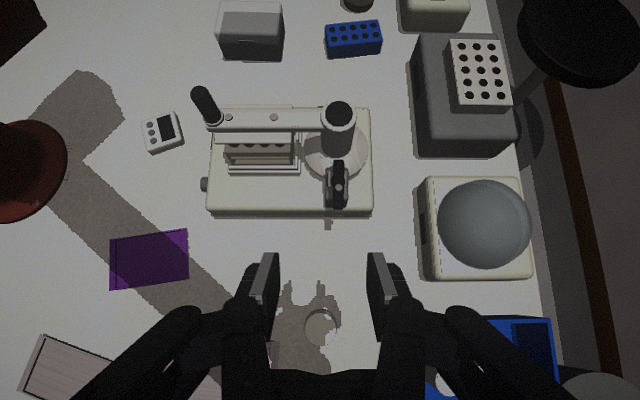

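The wrist picture shows the knob upright at (338,185) and the hub at (338,115). The jaws run along the shaker's x. The prediction is about 3.5 px off. I'm going closer.

```bash
python3 -m creep '[[0.5,-0.011,0.006,0.03,0,0,0],[0.5,-0.011,0.006,0.04,0,0,0],[0.5,-0.012,0.006,0.04,0,0,0],[0.5,0,0,0.04,0,0,0],[0.5,0,0,0.02,0,0,0],[0.5,0,0,0,0,0,0],[0.5,0,0,0,0,0,0]]'
python3 - <<'E'
from h import *
o=st()
k=calibration("wrist");im=get_image("wrist");cv2.imwrite("pics/w2.png",im[:,:,::-1])
for n in("knob","handle","shaker"):print(n,[(np.round(d["extent"]).tolist(),round(d["conf"],2)) for d in models.search_frame("wrist",n)][:3])
K=np.array([.617,-.082,.157]);e=np.array([0,np.cos(a35),np.sin(a35)])
print(proj(k,[K,K+.013*A,K+.032*e+.013*A,K-.032*e+.013*A]).round(0).tolist())
# sub-pixel: solve K offset in plane from box centre
E
```

```text
t: 6.0
tool_pos: [0.6182, -0.1399, 0.2438]
tool_rot: [-1.87, -1.875, -0.592]
contact_force: [0.6, 0.3, -0.2]
opening: 0.0426
{'t': 6.0, 'q': [-0.56, 0.22, 1.493, 0.518, 1.757, -0.551], 'tool_pos': [0.618, -0.14, 0.244], 'tool_rot': [-1.87, -1.875, -0.592], 'contact_force': [0.586, 0.258, -0.212], 'opening': 0.043}
knob [([312.0, 163.0, 335.0, 244.0], 0.62)]
handle [([58.0, 32.0, 369.0, 189.0], 0.86)]
shaker [([56.0, 32.0, 384.0, 244.0], 0.65)]
[[322.0, 202.0], [322.0, 207.0], [322.0, 166.0], [322.0, 245.0]]
```

View pics/w2.png

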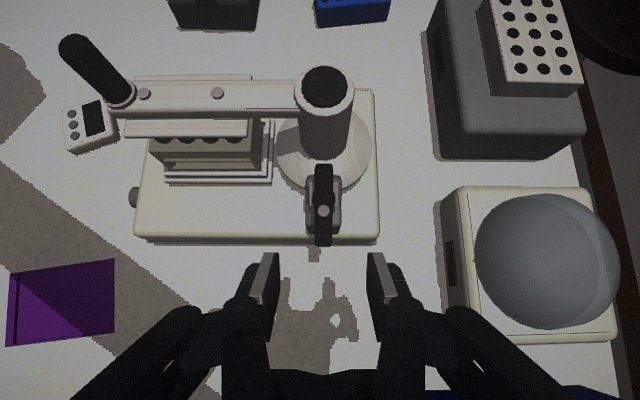

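Run:
```python
from h import *
K=np.array([.618,-.081,.157]);go(K-.015*A,RR([1,0,0],-A))
```

```text
shift [-0.0009 -0.0009  0.1216] turn [0.19 0.01 0.13]
```

```bash
python3 -m creep '[[0.5,-0.001,-0.001,0.03,0,0,0],[0.5,0,0,0.03,0,0,0],[0.5,0,0,0.03,0,0,0],[0.5,0,0,0.02,0,0,0],[0.5,0,0,0.0115,0,0,0],[0.5,0,0,0,0,0,0]]'; python3 -m creep '[[0,0,0,0,0,0,0],[0,0,0,0,0,0,0],[0,0,0,0,0,0,0],[0,0,0,0,0,0,0],[0,0,0,0,0,0,0],[0,0,0,0,0,0,0],[0,0,0,0,0,0,0]]' 60
python3 - <<'E'
from h import *
st();im=get_image("wrist");cv2.imwrite("pics/w3.png",im[120:320,200:450,::-1])
E
```

```text
t: 6.8
tool_pos: [0.6163, -0.0709, 0.142]
tool_rot: [-1.87, -1.871, -0.592]
contact_force: [-0.5, -0.7, -0.5]
opening: 0.0426
t: 7.5
tool_pos: [0.6183, -0.0724, 0.1446]
tool_rot: [-1.874, -1.875, -0.596]
contact_force: [4.0, -3.5, 4.6]
opening: 0.0128
{'t': 7.5, 'q': [-0.473, 0.246, 1.636, 0.538, 1.565, -0.562], 'tool_pos': [0.618, -0.072, 0.145], 'tool_rot': [-1.874, -1.875, -0.596], 'contact_force': [3.962, -3.549, 4.635], 'opening': 0.013}
```

View pics/w3.png

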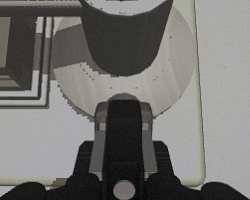

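```bash
python3 -m creep '[[0,0,0,-0.005,0,0,0],[0,0,0,-0.005,0,0,0],[0,0,0,-0.005,0,0,0],[0,0,0,-0.005,0,0,0],[0,0,0,0,0,0,0],[0,0,0,0,0,0,0]]' 80; python3 -c "
from h import *
st();go(np.array([.6183,-.0724,.1446]))"
```

```text
t: 8.15
tool_pos: [0.6179, -0.0812, 0.157]
tool_rot: [-1.872, -1.871, -0.597]
contact_force: [11.5, 6.0, -9.6]
opening: 0.0129
{'t': 8.15, 'q': [-0.486, 0.241, 1.621, 0.537, 1.591, -0.561], 'tool_pos': [0.618, -0.081, 0.157], 'tool_rot': [-1.872, -1.871, -0.597], 'contact_force': [11.509, 5.955, -9.588], 'opening': 0.013}
shift [0.     0.0003 0.0152] turn None
```

```bash
python3 -m creep '[[0,0,0.002,-0.0025,0,0,0],[0,0,0,0,0,0,0],[0,0,0,0,0,0,0]]'; python3 -c "
from h import *
st();go(np.array([.6183,-.0724,.1446]))"
```

```text
t: 8.45
tool_pos: [0.6182, -0.082, 0.1581]
tool_rot: [-1.869, -1.869, -0.593]
contact_force: [6.5, 6.8, -9.6]
opening: 0.0126
{'t': 8.45, 'q': [-0.487, 0.244, 1.615, 0.535, 1.598, -0.559], 'tool_pos': [0.618, -0.082, 0.158], 'tool_rot': [-1.869, -1.869, -0.593], 'contact_force': [6.547, 6.779, -9.602], 'opening': 0.013}
shift [0.     0.0001 0.0165] turn None
```

```bash
python3 -m creep '[[0,0,0.002,-0.001,0,0,0],[0,0,0,0,0,0,5],[0,0,0,0,0,0,7],[0,0,0,0,0,0,7],[0,0,0,0,0,0,7],[0,0,0,0,0,0,7],[0,0,0,0,0,0,7],[0,0,0,0,0,0,7],[0,0,0,0,0,0,7],[0,0,0,0,0,0,0],[0,0,0,0,0,0,0]]'; python3 -c "
from h import *
st();print(ctrl.get_obs()['wrist_torque']);go(np.array([.6183,-.0724,.1446]),RR([1,0,0],-A))"
```

```text
t: 9.55
tool_pos: [0.6201, -0.083, 0.1581]
tool_rot: [-2.421, -0.786, -0.248]
contact_force: [7.0, 5.3, -11.2]
opening: 0.0122
{'t': 9.55, 'q': [-0.486, 0.249, 1.61, 0.535, 1.598, 0.385], 'tool_pos': [0.62, -0.083, 0.158], 'tool_rot': [-2.421, -0.786, -0.248], 'contact_force': [6.993, 5.278, -11.193], 'opening': 0.012}
[-0.72254228 -1.3095409  -0.87323059]
shift [-0.001  -0.0018  0.0171] turn [ -0.15  -0.17 -54.06]
```

```bash
python3 -m creep '[[0,0,0,0.003,0,0,0],[0,0,0,0,0,0,0],[0.4,0,0,0,0,0,0],[0.4,0,0,0,0,0,0],[0.4,0,0,0,0,0,0],[0.4,0,0,0,0,0,0],[0.4,0,0,0,0,0,0],[0.4,0,0,0,0,0,0]]'; python3 -m creep '[[0.4,0,0,-0.02,0,0,0],[0.4,0,0,-0.04,0,0,0],[0.4,0,0,-0.045,0,0,0],[0.4,0,0,-0.045,0,0,0],[0.4,0,0,0,0,0,0]]'
python3 - <<'E'
from h import *
st();im=get_image("wrist");k=calibration("wrist");cv2.imwrite("pics/w4.png",im[40:300,60:480,::-1])
for n in("knob","handle"):print(n,[(np.round(d["extent"]).tolist(),round(d["conf"],2)) for d in models.search_frame("wrist",n)][:3])
K=np.array([.618,-.081,.157])
for ex in(0,.014):
  for th in(0,.94):
    e=np.array([0,np.cos(a35),np.sin(a35)]);e=Ro.from_rotvec(-th*A).apply(e)
    print(ex,th,proj(k,[K+(ex+.013)*A+.032*e,K+(ex+.013)*A-.032*e]).round(0).tolist())
E
```

```text
t: 10.35
tool_pos: [0.6207, -0.0832, 0.1598]
tool_rot: [-2.423, -0.788, -0.25]
contact_force: [-0.1, -0.4, 0.1]
opening: 0.0337
t: 10.85
tool_pos: [0.6227, -0.1732, 0.2894]
tool_rot: [-2.431, -0.791, -0.261]
contact_force: [0.8, 0.6, 0.6]
opening: 0.0341
{'t': 10.85, 'q': [-0.598, 0.229, 1.405, 0.516, 1.833, 0.396], 'tool_pos': [0.623, -0.173, 0.289], 'tool_rot': [-2.431, -0.791, -0.261], 'contact_force': [0.75, 0.62, 0.552], 'opening': 0.034}
knob [([310.0, 159.0, 332.0, 225.0], 0.67)]
handle [([122.0, 106.0, 339.0, 267.0], 0.79), ([312.0, 153.0, 332.0, 226.0], 0.46)]
0 0 [[291.0, 168.0], [348.0, 207.0]]
0 0.94 [[320.0, 153.0], [320.0, 220.0]]
0.014 0 [[290.0, 171.0], [349.0, 212.0]]
0.014 0.94 [[320.0, 156.0], [320.0, 226.0]]
```

View pics/w4.png

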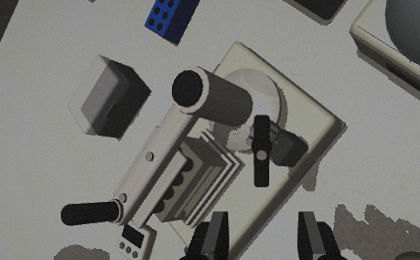

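The crop shows the knob twisted and the fingers off it; the box agrees with twist ≈0.94 and out. Next I go to the handle.

Run:
```python
from h import *
D=RR([0,-1,0],[0,0,-1]);o=ctrl.get_obs();R0=Ro.from_rotvec(o["tool_rot"]).as_matrix()
go([0,0,0],D)
p=o["tool_pos"]+R0@[0,0,-.06];print(p);go([.452,.001,.31],p0=p,R0=D)
```

```text
shift [-0.5158 -0.3458  0.3277] turn [-33.94 -11.05  34.86]
[ 0.62040398 -0.20382343  0.33086103]
shift [-0.1684 -0.2048  0.0209] turn None
```

```bash
python3 -m creep '[[0.5,0,0,-0.03,0,0,0],[0.5,0,0,-0.03,0,0,0],[0.5,0,0,0,-5.66,-1.84,5.81],[0.5,0,0,0,-5.66,-1.84,5.81],[0.5,0,0,0,-5.66,-1.84,5.81],[0.5,0,0,0,-5.66,-1.84,5.81],[0.5,0,0,0,-5.66,-1.84,5.81],[0.5,0,0,0,-5.66,-1.84,5.81],[0.5,0,0,0,0,0,0],[0.5,-0.028,-0.034,0,0,0,0],[0.5,-0.028,-0.034,0,0,0,0],[0.5,-0.028,-0.034,0,0,0,0],[0.5,-0.028,-0.034,0,0,0,0],[0.5,-0.028,-0.034,0,0,0,0],[0.5,-0.028,-0.034,0,0,0,0],[0.5,0,0,0,0,0,0],[0.5,0,0,0,0,0,0]]'
python3 - <<'E'
from h import *
st();im=get_image("wrist");k=calibration("wrist");cv2.imwrite("pics/w5.png",im[:,:,::-1])
print("handle",[(np.round(d["extent"]).tolist(),round(d["conf"],2)) for d in models.search_frame("wrist","handle")][:3])
print(proj(k,[[.452,.001,.241],[.452,.001,.183],[.617,.001,.196]]).round(0).tolist())
D=RR([0,-1,0],[0,0,-1]);go([.452,.001,.205],D)
E
```

```text
t: 12.7
tool_pos: [0.4519, 0.0006, 0.3301]
tool_rot: [-3.141, -0.005, 0.0]
contact_force: [-0.1, -0.8, 0.3]
opening: 0.0424
{'t': 12.7, 'q': [-0.164, -0.413, 1.859, 0.001, 1.696, 1.404], 'tool_pos': [0.452, 0.001, 0.33], 'tool_rot': [-3.141, -0.005, 0.0], 'contact_force': [-0.092, -0.8, 0.262], 'opening': 0.042}
handle [([276.0, 2.0, 367.0, 213.0], 0.84)]
[[322.0, 204.0], [322.0, 183.0], [322.0, -27.0]]
shift [-0.0006 -0.0013  0.1252] turn [-0.03  0.04  0.03]
```

View pics/w5.png

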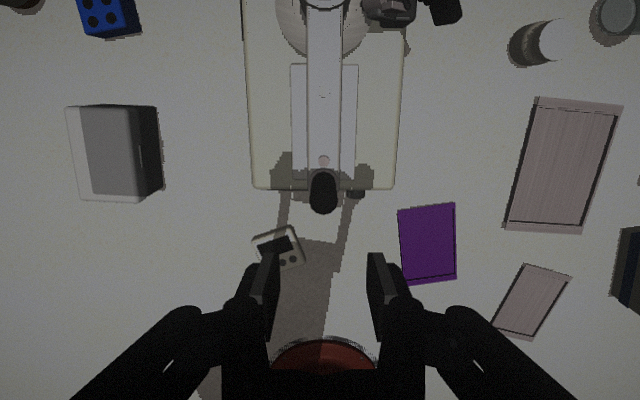

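The handle top is at (323,203), as predicted. The large steel tray at (562,165) is well visible, and I measure it here too.

```bash
python3 - <<'E'
from h import *
k=calibration("wrist")
c=back(k,[(537,96),(621,106),(582,234),(502,228)],.011);x=c[0]+c[1]-c[2]-c[3];print(c[:,:2].round(3).tolist(),c.mean(0).round(4),np.degrees(np.arctan2(x[1],x[0])),np.linalg.norm(x)/2,np.linalg.norm(c[0]+c[3]-c[1]-c[2])/2)
P=np.array([.617,.001]);q=np.arange(0,1.53,.1);h=P+.165*np.c_[-np.cos(q),np.sin(q)];d=np.diff(h,axis=0);print((d*[1,-1]).round(4).tolist())
E
python3 -m creep '[[0.5,0,0,0.04,0,0,0],[0.5,0,0,0.04,0,0,0],[0.5,0,0,0.03,0,0,0],[0.5,0,0,0.014,0,0,0],[0.3,0,0,0,0,0,0],[0,0,0,0,0,0,0],[0,0,0,0,0,0,0],[0,0,0,0,0,0,0],[0,0,0,0,0,0,0],[0,0,0,0,0,0,0]]' 30
```

```text
[[0.528, -0.296], [0.518, -0.425], [0.318, -0.416], [0.33, -0.28]] [ 0.4234 -0.3542  0.011 ] -3.4453531867569946 0.1991434021907294 0.13274075238225946
[[0.0008, -0.0165], [0.0025, -0.0163], [0.0041, -0.016], [0.0057, -0.0155], [0.0072, -0.0149], [0.0086, -0.0141], [0.01, -0.0131], [0.0112, -0.0121], [0.0124, -0.0109], [0.0134, -0.0096], [0.0143, -0.0082], [0.0151, -0.0067], [0.0157, -0.0052], [0.0161, -0.0036], [0.0164, -0.002]]
t: 13.8
tool_pos: [0.4526, 0.0004, 0.2068]
tool_rot: [-3.141, -0.001, -0.001]
contact_force: [3.2, 3.5, -12.5]
opening: 0.0209
```

```bash
python3 -m creep '[[0,0.0008,-0.0165,0,0,0,0],[0,0.0025,-0.0163,0,0,0,0],[0,0.0041,-0.016,0,0,0,0],[0,0.0057,-0.0155,0,0,0,0],[0,0.0072,-0.0149,0,0,0,0],[0,0.0086,-0.0141,0,0,0,0],[0,0.01,-0.0131,0,0,0,0],[0,0.0112,-0.0121,0,0,0,0]]' && python3 -m creep '[[0,0.0124,-0.0109,0,0,0,0],[0,0.0134,-0.0096,0,0,0,0],[0,0.0143,-0.0082,0,0,0,0],[0,0.0151,-0.0067,0,0,0,0],[0,0.0157,-0.0052,0,0,0,0],[0,0.0161,-0.0036,0,0,0,0],[0,0.0164,-0.002,0,0,0,0],[0,0.015,0,0,0,0,0],[0,0,0,0,0,0,0],[0,0,0,0,0,0,0]]'
```

```text
t: 14.6
tool_pos: [0.503, 0.1183, 0.2077]
tool_rot: [3.139, -0.001, -0.0]
contact_force: [-5.1, -3.4, -4.3]
opening: 0.0209
t: 15.6
tool_pos: [0.6224, 0.1649, 0.2081]
tool_rot: [3.141, 0.001, 0.006]
contact_force: [2.8, -0.3, -4.7]
opening: 0.0209
```

```bash
python3 -m creep '[[0.5,0,0,0,0,0,0],[0.5,0,0,0,0,0,0],[0.5,0,0,0,0,0,0],[0.5,0,0,0,0,0,0],[0.5,0,0,-0.04,0,0,0],[0.5,0,0,-0.04,0,0,0],[1,-0.03,0.04,-0.005,0,0,0],[1,-0.03,0.04,0,0,0,0],[1,-0.03,0.04,0,0,0,0],[1,-0.03,0.04,0,0,0,0],[1,0,0.003,0,0,0,0],[1,0,0,0,0,0,0],[1,0,0,0,0,0,0]]'
python3 - <<'E'
from h import *
o=st();im=get_image("wrist");k=calibration("wrist");cv2.imwrite("pics/w6.png",im[:,:,::-1])
for n in("rack","handle"):print(n,[(np.round(d["extent"]).tolist(),round(d["conf"],2)) for d in models.search_frame("wrist",n)][:3])
print(proj(k,[[.502+a*.048,.001+b*.027,.133] for a,b in((1,1),(1,-1),(-1,-1),(-1,1))]).round(0).tolist())
go([.502,.001,.093],RR([0,-1,0],[0,0,-1]))
E
```

```text
t: 16.9
tool_pos: [0.5016, 0.0025, 0.2925]
tool_rot: [3.141, 0.001, 0.002]
contact_force: [-0.6, -0.1, -0.0]
opening: 0.0857
{'t': 16.9, 'q': [-0.144, -0.278, 1.817, 0.0, 1.601, 1.427], 'tool_pos': [0.502, 0.002, 0.293], 'tool_rot': [3.141, 0.001, 0.002], 'contact_force': [-0.565, -0.054, -0.024], 'opening': 0.086}
rack [([296.0, 122.0, 354.0, 226.0], 0.61)]
handle [([20.0, 2.0, 374.0, 109.0], 0.84), ([294.0, 125.0, 354.0, 227.0], 0.33)]
[[295.0, 128.0], [355.0, 128.0], [352.0, 225.0], [298.0, 225.0]]
shift [1.000e-04 1.900e-03 1.991e-01] turn [ 0.01 -0.03  0.11]
```

View pics/w6.png

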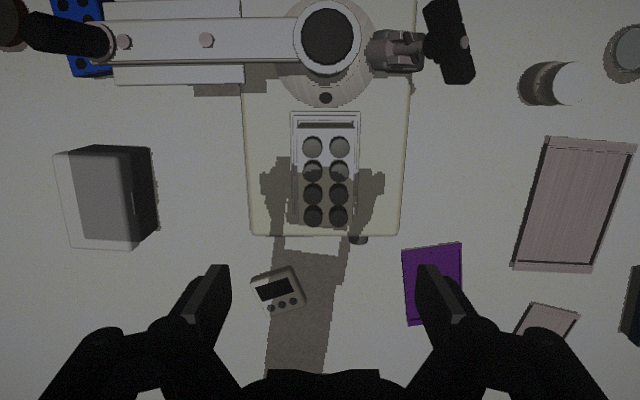

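The arm is swung open and the rack shows at (325,175), as predicted. I'm gripping it.

```bash
python3 -m creep '[[1,0,0.002,0.04,0,0,0],[1,0,0,0.04,0,0,0],[1,0,0,0.04,0,0,0],[1,0,0,0.04,0,0,0],[1,0,0,0.025,0,0,0],[1,0,0,0.013,0,0,0],[1,0,0,0,0,0,0],[0.3,0,0,0,0,0,0],[0.3,0,0,0,0,0,0],[0.3,0,0,0,0,0,0],[0.3,0,0,0,0,0,0],[0.3,0,0,0,0,0,0],[0.3,0,0,0,0,0,0]]' 40 && python3 -m creep '[[0.3,0,0,-0.005,0,0,0],[0.3,0,0,-0.01,0,0,0],[0.3,0,0,-0.015,0,0,0],[0.3,0,0,-0.02,0,0,0],[0.3,0,0,-0.03,0,0,0],[0.3,0,0,-0.03,0,0,0],[0.3,0,0,-0.03,0,0,0],[0.3,0,0,0,0,0,0]]'; python3 -c "
from h import *
st();go([.422,-.354,.10],RR([0,-1,0],[0,0,-1]))"
```

```text
t: 18.35
tool_pos: [0.5031, -0.0001, 0.0964]
tool_rot: [3.141, 0.0, 0.008]
contact_force: [0.4, 0.8, 6.7]
opening: 0.0537
t: 19.15
tool_pos: [0.5034, -0.0004, 0.2401]
tool_rot: [3.14, 0.001, 0.015]
contact_force: [0.7, 0.2, -2.0]
opening: 0.0536
{'t': 19.15, 'q': [-0.148, -0.256, 1.885, -0.001, 1.503, 1.422], 'tool_pos': [0.503, -0.0, 0.24], 'tool_rot': [3.14, 0.001, 0.015], 'contact_force': [0.682, 0.182, -1.998], 'opening': 0.054}
shift [-0.0829  0.3533  0.1401] turn [ 0.11 -0.55  0.02]
```

```bash
python3 -m creep '[[0.3,-0.0052,0.022,0,0,0,0],[0.3,-0.0094,0.04,0,0,0,0],[0.3,-0.0104,0.0442,0,0,0,0],[0.3,-0.0104,0.0442,0,0,0,0],[0.3,-0.0104,0.0442,0,0,0,0],[0.3,-0.0104,0.0442,0,0,0,0],[0.3,-0.0104,0.0442,0,0,0,0],[0.3,-0.0094,0.04,0,0,0,0],[0.3,-0.006,0.022,0.04,0,0,0],[0.3,0,0.006,0.04,0,-0.5,3.5],[0.3,0,0,0.04,0,0,0],[0.3,0,0,0.02,0,0,0],[0.3,0,0,0.03,0,0,0],[0.3,0,0,0.02,0,0,0],[0.3,0,0,0,0,0,0],[0.3,0,0,0,0,0,0]]'
python3 - <<'E'
from h import *
st();im=get_image("top");cv2.imwrite("pics/t3.png",cv2.resize(im[150:280,330:470,::-1],None,fx=4,fy=4,interpolation=2))
E
```

```text
t: 20.75
tool_pos: [0.4178, -0.3503, 0.0434]
tool_rot: [-3.139, 0.095, 0.015]
contact_force: [0.5, -0.1, -1.6]
opening: 0.0536
{'t': 20.75, 'q': [-0.831, 0.065, 1.935, -0.007, 1.15, 0.803], 'tool_pos': [0.418, -0.35, 0.043], 'tool_rot': [-3.139, 0.095, 0.015], 'contact_force': [0.475, -0.137, -1.61], 'opening': 0.054}
```

View pics/t3.png

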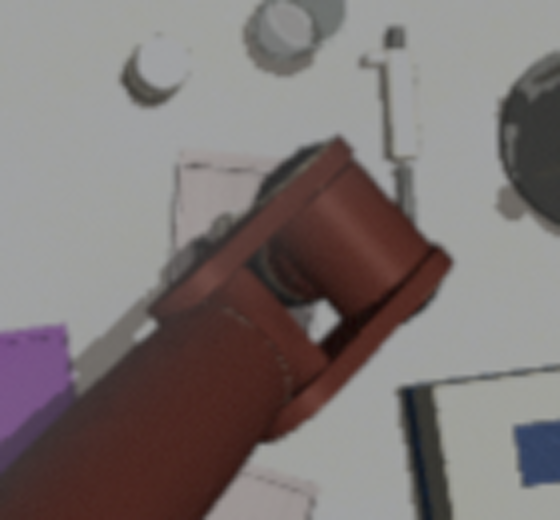

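The robot hides the tray's middle, but its edges agree with the estimate. I'm lowering.

```bash
python3 -m creep '[[0.3,0.003,0.002,0.008,0,0,0],[0.3,0,0,0.006,0,0,0],[0.3,0,0,0.003,0,0,0],[0.3,0,0,0.002,0,0,0],[0.3,0,0,0.001,0,0,0],[0.3,0,0,0,0,0,0]]'
```

```text
t: 21.4
tool_pos: [0.4212, -0.3532, 0.0241]
tool_rot: [3.14, -0.095, -0.013]
contact_force: [-0.4, 0.0, -2.2]
opening: 0.0539
```

```bash
python3 -m creep '[[0.3,0,0,0.001,0,0,0],[0.3,0,0,0.001,0,0,0],[0.3,0,0,0.001,0,0,0],[0.3,0,0,0,0,0,0]]'
```

```text
t: 21.8
tool_pos: [0.4216, -0.3537, 0.0229]
tool_rot: [3.139, -0.095, -0.012]
contact_force: [-4.3, 2.2, 6.9]
opening: 0.0532
```

```bash
python3 -m creep '[[0.75,0,0,0,0,0,0],[0.75,0,0,0,0,0,0],[0.9,0,0,0,0,0,0],[0.9,0,0,0,0,0,0],[0.9,0,0,-0.02,0,0,0],[0.9,0,0,-0.03,0,0,0],[0.9,0,0,-0.04,0,0,0],[0.9,0,0,-0.05,0,0,0],[0.9,0,0,-0.05,0,0,0],[0.9,0,0,-0.05,0,0,0],[0.6,0,0,-0.05,0,0,0],[0.5,0,0,-0.02,0,0,0],[0.5,0,0,0,0,0,0]]'
python3 - <<'E'
from h import *
st();im=get_image("wrist");k=calibration("wrist")
print([(np.round(d["extent"]).tolist(),round(d["conf"],2)) for d in models.search_frame("wrist","rack")][:3])
t=[.422,-.354];c,s=np.cos(-.06),np.sin(-.06)
pt=lambda x,y,z:[t[0]+c*x-s*y,t[1]+s*x+c*y,z]
print(proj(k,[pt(x,y,.059) for x,y in((.048,.027),(.048,-.027),(-.048,-.027),(-.048,.027))]).round().tolist())
v=proj(k,[pt(x,y,.011) for x,y in((.09,.065),(.09,-.065),(-.09,-.065),(-.09,.065))]).round().astype(int)
a=im[:,:,::-1].copy();cv2.polylines(a,[v],True,(0,255,0),1);cv2.imwrite("pics/w7.png",a[60:300,180:460])
P=[.617,.001];q=1.6;go([P[0]-.165*np.cos(q),P[1]+.165*np.sin(q),.29],RR([0,-1,0],[0,0,-1]))
E
```

```text
t: 23.1
tool_pos: [0.4249, -0.3544, 0.3365]
tool_rot: [3.133, -0.095, -0.003]
contact_force: [-0.5, -0.7, 0.2]
opening: 0.0428
{'t': 23.1, 'q': [-0.827, -0.161, 1.646, -0.006, 1.653, 0.804], 'tool_pos': [0.425, -0.354, 0.337], 'tool_rot': [3.133, -0.095, -0.003], 'contact_force': [-0.511, -0.739, 0.163], 'opening': 0.043}
[([301.0, 119.0, 341.0, 192.0], 0.93)]
[[301.0, 118.0], [344.0, 118.0], [343.0, 191.0], [302.0, 192.0]]
shift [ 0.1666 -0.5301  0.0389] turn [ 0.    0.48 -3.48]
```

View pics/w7.png

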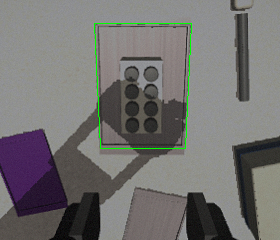

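The rack (crop (140,100)) stands flat within the outline of the tray, well centred. Back to the handle.

```bash
python3 -m creep '[[0.5,0,0,0,0,0.5,-3.5],[0.5,0.0164,-0.0433,0,0,0,0],[0.5,0.0164,-0.0433,0,0,0,0],[0.5,0.0164,-0.0433,0,0,0,0],[0.5,0.0164,-0.0433,0,0,0,0],[0.5,0.0164,-0.0433,0,0,0,0],[0.5,0.0164,-0.0433,0,0,0,0],[0.5,0.0164,-0.0433,0,0,0,0],[0.5,0.0164,-0.0433,0,0,0,0],[0.5,0.0164,-0.0433,0,0,0,0],[0.5,0.0164,-0.0433,0,0,0,0],[0.5,0.0164,-0.0433,0,0,0,0],[0.5,0.0164,-0.0433,0,0,0,0],[0.5,0,0,0,0,0,0],[0.5,0,0,0,0,0,0]]'
python3 - <<'E'
from h import *
st();im=get_image("wrist");k=calibration("wrist");cv2.imwrite("pics/w8.png",im[80:320,180:460,::-1])
for z in(.241,.183):print(proj(k,[[.622,.166,z]]).round(0).tolist())
# black blob near the predicted top
u,v=proj(k,[[.622,.166,.241]])[0];g=cv2.cvtColor(im,cv2.COLOR_RGB2GRAY);w=g[int(v)-40:int(v)+40,int(u)-40:int(u)+40]<45
n,l,s,c=cv2.connectedComponentsWithStats(w.astype(np.uint8));print([(s[i].tolist(),(c[i]+[int(u)-40,int(v)-40]).round(0).tolist()) for i in range(1,n) if s[i][4]>60])
go([.622,.166,.206],RR([0,-1,0],[0,0,-1]))
E
```

```text
t: 24.7
tool_pos: [0.6194, 0.1672, 0.3273]
tool_rot: [3.14, 0.003, -0.008]
contact_force: [0.0, -0.6, 0.6]
opening: 0.0424
{'t': 24.7, 'q': [0.148, 0.056, 1.451, -0.001, 1.639, 1.717], 'tool_pos': [0.619, 0.167, 0.327], 'tool_rot': [3.14, 0.003, -0.008], 'contact_force': [0.014, -0.641, 0.553], 'opening': 0.042}
[[323.0, 201.0]]
[[323.0, 180.0]]
[([29, 13, 28, 44, 997], [325.0, 196.0])]
shift [2.900e-03 1.000e-04 1.221e-01] turn [0.09 0.22 0.04]
```

View pics/w8.png

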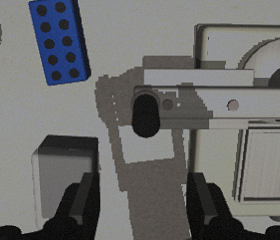

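```bash
python3 -m creep '[[0.5,0.003,0,0.04,0,0,0],[0.5,0,0,0.04,0,0,0],[0.5,0,0,0.03,0,0,0],[0.5,0,0,0.012,0,0,0],[0.3,0,0,0,0,0,0],[0,0,0,0,0,0,0],[0,0,0,0,0,0,0],[0,0,0,0,0,0,0],[0,0,0,0,0,0,0]]' 30 && python3 -m creep '[[0,-0.015,0,0,0,0,0],[0,-0.0164,0.002,0,0,0,0],[0,-0.0161,0.0036,0,0,0,0],[0,-0.0157,0.0052,0,0,0,0],[0,-0.0151,0.0067,0,0,0,0],[0,-0.0143,0.0082,0,0,0,0],[0,-0.0134,0.0096,0,0,0,0],[0,-0.0124,0.0109,0,0,0,0],[0,-0.0112,0.0121,0,0,0,0],[0,-0.01,0.0131,0,0,0,0],[0,-0.0086,0.0141,0,0,0,0],[0,-0.0072,0.0149,0,0,0,0]]'
```

```text
t: 25.65
tool_pos: [0.6233, 0.165, 0.2091]
tool_rot: [3.139, -0.001, -0.0]
contact_force: [-1.2, -6.1, -8.2]
opening: 0.021
t: 26.85
tool_pos: [0.4646, 0.0694, 0.2095]
tool_rot: [-3.134, -0.006, 0.011]
contact_force: [-13.0, 10.6, -0.9]
opening: 0.0214
```

```bash
python3 -m creep '[[0,-0.0057,0.0155,0,0,0,0],[0,-0.0041,0.016,0,0,0,0],[0,-0.0025,0.0163,0,0,0,0],[0,-0.0008,0.0145,0,0,0,0],[0,0,0.003,0,0,0,0],[0,0,0.003,0,0,0,0],[0,0,0,0,0,0,0]]'
```

```text
t: 27.55
tool_pos: [0.4533, 0.0004, 0.2095]
tool_rot: [-3.134, -0.002, 0.005]
contact_force: [-7.2, 10.3, -3.0]
opening: 0.0209
```

```bash
python3 -m creep '[[0.5,0,-0.003,0,0,0,0],[0.5,0,0,0,0,0,0],[0.5,0,0,0,0,0,0],[0.5,0,0,0,0,0,0],[0.5,0,0,-0.04,0,0,0],[0.5,0,0,-0.045,0,0,0],[0.45,0,0,-0.04,0,0,0],[0.45,0.028,0.034,0,0,0,0],[0.45,0.028,0.034,0,0,0,0],[0.45,0.028,0.034,0,0,0,0],[0.45,0.028,0.034,0,0,0,0],[0.45,0.028,0.034,0,0,0,0],[0.45,0.028,0.034,0,0,0,0],[0.45,0,0,0,0,0,0],[0.45,0,0,0,0,0,0]]'
python3 - <<'E'
from h import *
st();R=Ro.from_rotvec(-np.radians(54)*A).as_matrix()@RR([1,0,0],-A)
print(Ro.from_matrix(R).as_rotvec())
go([.6207,-.0832-.574*.15,.1598+.819*.15],R)
E
```

```text
t: 29.05
tool_pos: [0.6232, -0.2041, 0.3333]
tool_rot: [-3.141, 0.002, 0.001]
contact_force: [0.6, 0.5, -0.4]
opening: 0.0381
{'t': 29.05, 'q': [-0.43, 0.086, 1.411, 0.0, 1.646, 1.142], 'tool_pos': [0.623, -0.204, 0.333], 'tool_rot': [-3.141, 0.002, 0.001], 'contact_force': [0.569, 0.495, -0.444], 'opening': 0.038}
[-2.42466631 -0.78782184 -0.24839927]
shift [-0.0025 -0.0348  0.0507] turn [ 33.8   11.   -34.93]
```

```bash
python3 -m creep '[[0.4,0,0,0,5.63,1.83,-5.82],[0.4,0,0,0,5.63,1.83,-5.82],[0.4,0,0,0,5.63,1.83,-5.82],[0.4,0,0,0,5.63,1.83,-5.82],[0.4,0,0,0,5.63,1.83,-5.82],[0.4,0,0,0,5.63,1.83,-5.82],[0.4,0,0,0,0,0,0],[0.4,0,0,0,0,0,0]]'
python3 - <<'E'
from h import *
o=st();R=Ro.from_rotvec(-np.radians(54)*A).as_matrix()@RR([1,0,0],-A)
go([.6207,-.0832,.1598],R)
im=get_image("wrist");k=calibration("wrist");cv2.imwrite("pics/w9.png",cv2.resize(im[60:300,150:450,::-1],None,fx=2,fy=2,interpolation=2))
for n in("knob","handle"):print(n,[(np.round(d["extent"]).tolist(),round(d["conf"],2)) for d in models.search_frame("wrist",n)][:2])
K=np.array([.618,-.081,.157])
e=Ro.from_rotvec(-.94*A).apply([0,np.cos(a35),np.sin(a35)]);B=K+.027*A
print(proj(k,[B+.032*e,B-.032*e]).round(0).tolist())
E
```

```text
t: 29.85
tool_pos: [0.6228, -0.2027, 0.3346]
tool_rot: [-2.428, -0.789, -0.248]
contact_force: [-1.0, 0.9, 0.4]
opening: 0.0343
{'t': 29.85, 'q': [-0.63, 0.25, 1.307, 0.515, 1.926, 0.41], 'tool_pos': [0.623, -0.203, 0.335], 'tool_rot': [-2.428, -0.789, -0.248], 'contact_force': [-0.954, 0.924, 0.438], 'opening': 0.034}
shift [-2.800e-03  1.000e-04  2.117e-01] turn [ 0.16  0.08 -0.  ]
knob [([316.0, 148.0, 333.0, 205.0], 0.69)]
handle [([153.0, 104.0, 338.0, 248.0], 0.74), ([419.0, 367.0, 424.0, 383.0], 0.72)]
[[322.0, 147.0], [322.0, 206.0]]
```

View pics/w9.png

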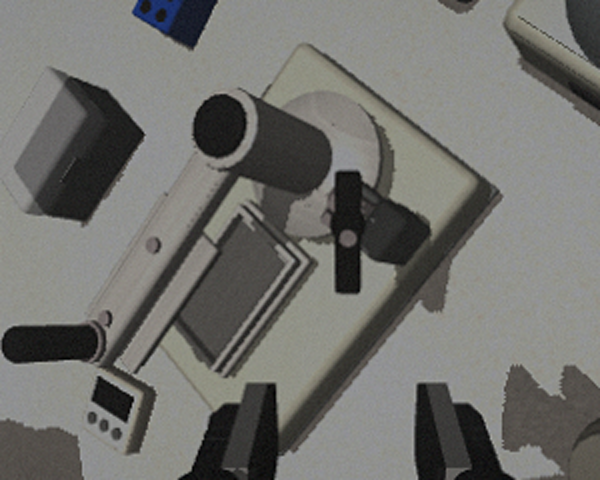

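The arm is closed and the nest is empty. The knob bar spans (322,147)-(322,206), exactly as predicted.

```bash
python3 -m creep '[[0.4,-0.003,0,0.04,0,0,0],[0.4,0,0,0.045,0,0,0],[0.4,0,0,0.045,0,0,0],[0.4,0,0,0.04,0,0,0],[0.4,0,0,0.025,0,0,0],[0.4,0,0,0.014,0,0,0],[0.4,0,0,0,0,0,0],[0,0,0,0,0,0,0],[0,0,0,0,0,0,0],[0,0,0,0,0,0,0],[0,0,0,0,0,0,0],[0,0,0,0,0,0,0]]' 60; python3 -c "
from h import *
st();go([0.6201,-.083,.1581],RR([1,0,0],-A))"
```

```text
t: 31.2
tool_pos: [0.6218, -0.0861, 0.1639]
tool_rot: [-2.427, -0.791, -0.253]
contact_force: [1.5, -3.9, 6.0]
opening: 0.0126
{'t': 31.2, 'q': [-0.488, 0.244, 1.603, 0.531, 1.602, 0.385], 'tool_pos': [0.622, -0.086, 0.164], 'tool_rot': [-2.427, -0.791, -0.253], 'contact_force': [1.493, -3.911, 5.961], 'opening': 0.013}
shift [-0.0019 -0.0004  0.0066] turn [ 2.700e-01  3.000e-02 -5.384e+01]
```

```bash
python3 -m creep '[[0,0,0,-0.004,0,0,0],[0,0,0,-0.002,0,0,0],[0,0,0,0,0,0,-7],[0,0,0,0,0,0,-7],[0,0,0,0,0,0,-7],[0,0,0,0,0,0,-7],[0,0,0,0,0,0,-7],[0,0,0,0,0,0,-7],[0,0,0,0,0,0,-7],[0,0,0,0,0,0,-6],[0,0,0,0,0,0,0],[0,0,0,0,0,0,0]]'; python3 -c "
from h import *
st();go([0.618,-.081,.157],RR([1,0,0],-A))"
```

```text
t: 32.4
tool_pos: [0.6187, -0.0848, 0.1641]
tool_rot: [-1.851, -1.886, -0.595]
contact_force: [-0.7, 11.4, -4.8]
opening: 0.0125
{'t': 32.4, 'q': [-0.49, 0.244, 1.605, 0.533, 1.613, -0.573], 'tool_pos': [0.619, -0.085, 0.164], 'tool_rot': [-1.851, -1.886, -0.595], 'contact_force': [-0.661, 11.356, -4.775], 'opening': 0.013}
shift [-0.001  -0.0006  0.008 ] turn [-0.33 -0.34  0.95]
```

```bash
python3 -m creep '[[0,0,0,0.004,0,0,0],[0,0,0,0.004,0,0,0],[0,0,0,0.004,0,0,0],[0,0,0,0.004,0,0,0],[0,0,0,0,0,0,0]]'; python3 -c "
from h import *
st();go([0.6187,-.0848,.1641],RR([1,0,0],-A))"
```

```text
t: 32.9
tool_pos: [0.6189, -0.0774, 0.1536]
tool_rot: [-1.853, -1.888, -0.594]
contact_force: [-4.7, 5.2, 3.6]
opening: 0.0126
{'t': 32.9, 'q': [-0.479, 0.249, 1.618, 0.534, 1.591, -0.574], 'tool_pos': [0.619, -0.077, 0.154], 'tool_rot': [-1.853, -1.888, -0.594], 'contact_force': [-4.737, 5.157, 3.632], 'opening': 0.013}
shift [-0.     -0.0003 -0.0129] turn [-0.28 -0.2   1.  ]
```

```bash
python3 -m creep '[[0,0,0,0.002,0,0,0],[0,0,0,0,0,0,0],[0.4,0,0,0,0,0,0],[0.4,0,0,0,0,0,0],[0.4,0,0,0,0,0,0],[0.4,0,0,0,0,0,0],[0.4,0,0,0,0,0,0],[0.4,0,0,-0.02,0,0,0],[0.4,0,0,-0.04,0,0,0],[0.4,0,0,-0.045,0,0,0],[0.4,0,0,-0.02,0,0,0],[0.4,0,0,0,0,0,0]]'
python3 - <<'E'
from h import *
st();im=get_image("wrist");k=calibration("wrist");cv2.imwrite("pics/w10.png",cv2.resize(im[20:280,40:440,::-1],None,fx=2,fy=2,interpolation=2))
for n in("knob","handle"):print(n,[(np.round(d["extent"]).tolist(),round(d["conf"],2)) for d in models.search_frame("wrist",n)][:2])
K=np.array([.618,-.081,.157]);e=np.array([0,np.cos(a35),np.sin(a35)])
for x in(0,.003,.014):print(x,proj(k,[K+(x+.013)*A+.032*e,K+(x+.013)*A-.032*e]).round(1).tolist())
E
```

```text
t: 34.1
tool_pos: [0.622, -0.152, 0.2583]
tool_rot: [-1.862, -1.898, -0.6]
contact_force: [-0.2, -0.2, -0.1]
opening: 0.0342
{'t': 34.1, 'q': [-0.572, 0.225, 1.462, 0.515, 1.778, -0.567], 'tool_pos': [0.622, -0.152, 0.258], 'tool_rot': [-1.862, -1.898, -0.6], 'contact_force': [-0.178, -0.19, -0.08], 'opening': 0.034}
knob [([305.0, 155.0, 328.0, 235.0], 0.9), ([71.0, 27.0, 377.0, 235.0], 0.4)]
handle [([72.0, 31.0, 364.0, 184.0], 0.67), ([171.0, 0.0, 260.0, 28.0], 0.54)]
0 [[320.4, 157.6], [319.1, 232.7]]
0.003 [[320.3, 158.4], [319.1, 234.3]]
0.014 [[320.3, 161.5], [319.0, 240.1]]
```

The viewer's limit is reached, so I check numerically. I return to the pose of the earlier "locked" wrist picture (w2) and compare the two.

```bash
python3 -c "
from h import *
go([.6182,-.1399,.2438],Ro.from_rotvec([-1.87,-1.875,-.592]).as_matrix())"
```

```text
shift [ 0.0023 -0.0017  0.0125] turn [-0.13  0.03  0.87]
```

```bash
python3 -m creep '[[0.5,0.0023,-0.0017,0.0125,-0.13,0.03,0.87],[0.5,0,0,0,0,0,0],[0.5,0,0,0,0,0,0],[0.5,0,0,0,0,0,0],[0.5,0,0,0,0,0,0]]'
python3 - <<'E'
from h import *
st();im=get_image("wrist");a=cv2.cvtColor(cv2.imread("pics/w2.png"),cv2.COLOR_BGR2GRAY);b=cv2.cvtColor(im,cv2.COLOR_RGB2GRAY)
cv2.imwrite("pics/w11.png",im[:,:,::-1])
def m(x0,y0,x1,y1,s=14):
  r=cv2.matchTemplate(b[y0-s:y1+s,x0-s:x1+s],a[y0:y1,x0:x1],cv2.TM_CCOEFF_NORMED);_,v,_,p=cv2.minMaxLoc(r);x,y=p
  f=lambda l,c,h:.5*(l-h)/(l-2*c+h)
  dx=f(*r[y,x-1:x+2]) if 0<x<2*s else 0;dy=f(*r[y-1:y+2,x]) if 0<y<2*s else 0
  return round(x+dx-s,2),round(y+dy-s,2),round(v,3)
for n,box in dict(knob=(305,165,342,245),knobtip=(308,215,338,248),hubtop=(295,62,355,105),handle=(57,32,110,85),device=(430,60,590,165),front=(125,180,200,245),rightrear=(345,180,385,245),screw=(210,85,228,102)).items():print(n,m(*box))
K=np.array([.618,-.081,.157]);k=calibration("wrist")
for x in(0,.003,.006,.014):print(x,proj(k,[K+(x+.013)*A]).round(1).tolist())
E
```

```text
t: 34.75
tool_pos: [0.6189, -0.1406, 0.2457]
tool_rot: [-1.871, -1.877, -0.594]
contact_force: [0.2, 0.2, -0.6]
opening: 0.0428
{'t': 34.75, 'q': [-0.561, 0.219, 1.491, 0.518, 1.758, -0.551], 'tool_pos': [0.619, -0.141, 0.246], 'tool_rot': [-1.871, -1.877, -0.594], 'contact_force': [0.202, 0.151, -0.623], 'opening': 0.043}
knob (np.float32(-1.04), np.float32(-0.5), 0.98)
knobtip (np.float32(-1.01), np.float32(-0.61), 0.957)
hubtop (np.float32(-1.08), np.float32(0.35), 0.987)
handle (np.float32(0.94), np.float32(0.76), 0.99)
device (np.float32(-2.13), np.float32(0.21), 0.981)
front (np.float32(-0.32), np.float32(-0.61), 0.977)
rightrear (np.float32(-1.15), np.float32(-0.68), 0.973)
screw (np.float32(-0.24), np.float32(0.26), 0.928)
0 [[322.5, 205.6]]
0.003 [[322.5, 206.9]]
0.006 [[322.5, 208.3]]
0.014 [[322.5, 212.2]]
```

Run:
```python
from h import *
from station import finish_job
get_image("top");k=calibration("top")
for n in("rack","jar","tipbox","reagent","beaker"):print(n,[(np.round(d["extent"]).tolist(),round(d["conf"],2)) for d in models.search_frame("top",n)][:2])
print(proj(k,[[.422,-.354,.03]]).round());st()
print(finish_job())
```

```text
rack []
jar []
tipbox [([196.0, 182.0, 223.0, 220.0], 0.79), ([159.0, 125.0, 187.0, 151.0], 0.69)]
reagent [([160.0, 122.0, 189.0, 149.0], 0.83)]
beaker [([193.0, 182.0, 224.0, 220.0], 0.53)]
[[392. 217.]]
{'t': 35.1, 'q': [-0.561, 0.219, 1.491, 0.518, 1.758, -0.551], 'tool_pos': [0.619, -0.141, 0.246], 'tool_rot': [-1.871, -1.877, -0.594], 'contact_force': [-0.184, -0.101, 1.117], 'opening': 0.043}
the job is handed in; nothing more can be done
None
```

I did all the steps and handed the job in at 35 s of the 72 s allowed. It gave no verdict.

**What I did:**
- I pulled the plunger out about 16.5 mm and twisted it about 54°, and it stayed out with the fingers off it.
- I swung the hold-down arm to about 1.6 rad and set the rack in the large steel tray, touching down at about 7 N.
- I swung the arm back to its stop, twisted the plunger back and let it go.

**Last checks that passed:**
- **Plunger:** compared with the wrist picture of the locked start, the knob moved together with the housing to within about half a pixel, so it looks fully home and untwisted.
- **Arm:** the handle was within about 2 pixels of where it was when closed.
- **Rack:** a wrist picture after release showed it standing flat and nearly centred in the tray, within 1 to 3 pixels of where I expected it.
- **Bystanders and robot:** the tip box and reagent bottle showed no displacement. The robot was clear of everything, with about 1 N of sensor noise.

**Checks that failed or disagreed:**
- **Final top picture:** the network found neither the rack nor the jar there. The robot may have been in the way, and I couldn't look because the 12 pictures were used up. The rack's last confirmation is therefore the picture taken just after release.
- **Other bystanders:** I did not check the jar, microtube rack and pipette at the end. The only beaker hit was the tip box, misread.
- **Tray length:** my estimate came out 193–199 mm against the stated 180 mm; the tray's centre agreed between two views.
- **Mistyped turn:** one row turned the tool about the wrong axis in free air, and I corrected it straight away.

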